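Snap the reducer ring into a router plate

TASK

Lay the orange reducer ring, bevel down, in the mouth of the router plate's bore, then take the small pale wooden block and with it, not with the bare gripper, press the ring straight down past its spring catches until it has snapped in. How high its seat stands cannot be seen, so go by feel: push the ring on until it bottoms there with at least 18 N, but never press with more than 30 N; then put the block down flat on the bench, and leave the black ring, the tape measure, the tin and the mug alone.

Things in the scene. Friction and masses are not known exactly. Their poses are not given: they have to be found in the camera images.
- orange_ring: loose orange plastic reducer ring, 60 mm outside diameter, 16 mm thick, with a 20 mm hole; lies flat on the bench, bevelled side down, in either of two places on the left of the plate (the black ring in the other). Origin: centre of its underside, z up. From below: bevel from 54 mm to the full 60 mm over 4.5 mm, full to 6.5 mm, catch groove (52 mm) to 11.5 mm, full above.
- router_plate: fixed aluminium plate, 160 mm along its x, 220 along its y, 12 thick, on two wooden bearers; its upper face is 40 mm above the bench. Origin: on the bench under its middle, z up. The bore is in its middle. Inside, a seat on levelling screws carries three brass spring catches at 120 degrees; it stays at the height where it was left.
- bore (a point): centre of the bore's mouth, level with the plate's upper face, z up; bore 62 mm across. The seat lies 11 to 15.5 mm below (unknown). A ring laid in the mouth drops 4 to 10 mm in and rests on the catches. Pressed level it passes them at 8 to 16 N within 3 mm, goes on easily and stops hard on the seat, over 5 mm below where it rested, its top then 0.5 to 5 mm above the plate.
- catch0 (a joint): first of the three brass spring catches that stand on the seat: how far it is pushed back (m). About 0 when sprung out, 0.0018 while the ring's widest part passes it
- catch1 (a joint): second of the three brass spring catches that stand on the seat: how far it is pushed back (m). About 0 when sprung out, 0.0018 while the ring's widest part passes it
- catch2 (a joint): third of the three brass spring catches that stand on the seat: how far it is pushed back (m). About 0 when sprung out, 0.0018 while the ring's widest part passes it
- press_block: loose pale wooden block, 50 mm along its x, 75 mm along its y, 34 mm high, 0.06 to 0.12 kg, lying flat on the bench to the right of the plate. Origin: centre of its underside, z up. The pusher: held across its 50 mm width, its flat underside spans the ring.
- black_ring: loose black plastic ring of the same outside size with a 40 mm hole, lying flat on the bench; not wanted, must stay. Origin: centre of its underside.
- tape_measure: loose yellow tape measure, 35 x 102 x 64 mm high, must stay. Origin: centre of its underside.
- screw_tin: loose open grey tin of screws, 78 mm across, 40 mm high, must stay. Origin: centre of its underside.
- mug: loose green mug, 86 mm across, 96 mm high, must stay. Origin: centre of its underside.

How it is judged:
By the outcome, as a careful person would: the job done as asked, in the order asked, and still so for the second after the job is handed in, with the robot touching nothing.
It also fails if it takes over 67 s, if anything falls off the work surface, if the arm or the gripper's body presses on something with over 40 N, if the wrist force passes 120 N, or if a joint passes its speed limit or range.

ROBOT

A 7-joint arm with a two-finger parallel gripper is mounted at the origin on the work surface; the furniture and walls round the work are solid. World frame = base frame: x ahead of the robot, y to its left, z up, the work surface at z = 0. Lengths are in m, angles in rad, forces in N, time in s.
With the tool pointing down it reaches from about 0.375 to 0.925 m from the base axis. Payload 3.1 kg.
Tool frame: the origin (TCP) lies on the mounting face of the last link; the fingertips stand 173 mm ahead of it and the grasp point (between the pads) lies bot.grasp_offset ahead of it (bot.grasp_offset is the distance from the TCP to the grasp point, in m); z points along the fingers, y is the line along which they close (so a half turn about z gives the same grasp; the last joint's range is limited). The gripper opens to 85 mm and grips with 20 to 120 N. Pads are 22 mm wide; open, the fingers measure 114 mm over their backs; the gripper's body (76 mm by 85 mm) begins 54 mm behind the grasp point. The pads swing forward as they close: fully open they stand 13 mm farther back than shut.
Start: joints at [-1.308, 0.383, 0.044, 1.598, -0.018, 1.161, -0.05], TCP at [0.229, 0.608, 0.405] pointing down, gripper open.
Joint ranges: [-2.61, 2.61], [-0.41, 2.15], [-1.48, 1.57], [0, 2.5], [-1.57, 4.71], [0.05, 1.97], [-2.85, 2.85]. Speed limits (rad/s): [2.79, 2.79, 3.14, 3.14, 3.14, 3.14, 3.14].

INTERFACE

Orientations are given as a unit quaternion [x, y, z, w].
In Python, from workcell import bot gives the robot as it stands.
- The arm moves only by the shell command python3 shift.py FILE [FORCE], which reads ROWS from the file FILE. ROWS is a JSON list that holds a single list of rows (three levels of brackets), with 1 to 10 rows, each of 7 numbers: the opening from 0.0 (shut) to 1.0 (fully open), then dx, dy, dz in m, then a rotation vector rx, ry, rz in rad; each row shifts and turns the commanded pose from where the row before left it, along the tool's axes as they then stand; what a row does not reach is not made up. A row lasts 1/8 s, in which the tool goes at most 0.0625 m and 0.188 rad, less where a joint would pass 70% of its speed; a pose out of reach is approached as far as the arm can. The fingers move at their own pace and stop on an object; FORCE is the grip in N (left out, the last holds). Time passes only in rows, so rows that do not move let the fingers close. It prints the time, the measured TCP pose, the force, the opening and the grip force at its end. Input that does not fit is refused with a message, and nothing moves.
- bot.read_state(): the state, without advancing time (a new reading comes with each control period).
- bot.camera(name): name is "side" or "top" or "wrist"; returns a dict with "pixels" (400x640x3 uint8, blue, green, red), "mtx" (3x3 intrinsics, pixels), "dist_coeffs" ([k1, k2, p1, p2, k3] as OpenCV has them; the pictures are not rectified), "view" (4x4, takes a point from world to camera coordinates); the wrist camera has in their place "tool_from_camera" (4x4, takes a point from camera to tool coordinates, whose origin is the TCP and whose axes are the flange's). Camera axes: x right, y up, looking along -z (the intrinsics and any distortion apply to the point x, -y, -z); pixel columns grow to the right and rows downward; lengths in m; the calibration is good to about 2 mm. A picture is of the moment at which its call begins: read the wrist's pose just before it. There is no depth.
- bot.hand_in(): hands the job in; it is judged then, once.
The state is a dict: "time_s": time; "joints": joint angles; "qvel": joint speeds; "joint_efforts": joint torques, N m; "tool_pos": TCP position; "orientation": TCP orientation; "contact_force": force on the tool from outside, world axes, zero at the start; "wrist_torque": the same for the moment, N m; "gripper_width": opening from 0.0 (shut) to 1.0 (fully open); "gripper_force": force on a finger pad.
Only numpy, scipy, OpenCV 4.12 (cv2) and the standard library are available. Lean on these libraries where they do the work, as an engineer would, in place of code of your own. Each camera call takes 0.05 s, during which the arm holds its last target. There are 200 camera calls.

## Working session

There is one attempt and no reset: what is moved stays moved. The work goes in short steps, Python scripts to look and compute and a shell command to move; the robot and the scene stay as the last step left them, time stands still between calls to the robot, and variables do not carry over. Pictures are saved under pics/ and viewed, at most 10 in all, crops included, and the job is handed in when it is done.

```bash
ls; mkdir -p pics; python3 - <<'E'
from workcell import bot
import cv2,numpy as np
s=bot.read_state(); print(s, bot.grasp_offset)
for n in ("top","side"):
    c=bot.camera(n); cv2.imwrite(f"pics/{n}0.png",c["pixels"]); print(n,c["mtx"],c["dist_coeffs"],c["view"])
    np.savez(f"{n}0.npz",**c)
E
```

```text
pics
shift.py
workcell.py
{'time_s': 0.0, 'joints': array([-1.30782523,  0.3838618 ,  0.04383705,  1.59956618, -0.01783592,
        1.16121611, -0.04992542]), 'qvel': array([ 8.55950260e-05, -7.36223096e-04,  1.30048978e-03,  1.28845664e-03,
       -4.00281806e-04, -1.03853900e-03,  3.17591392e-05]), 'joint_efforts': array([-2.15354939e-04, -4.33468544e+01,  1.02462597e+00, -2.49510401e+01,
        1.05612687e-02,  1.15959815e-02,  3.31880592e-06]), 'tool_pos': array([0.22926848, 0.60770626, 0.40327294]), 'orientation': array([ 1.79370751e-01,  9.83780649e-01, -1.32276983e-03, -1.37678707e-04]), 'contact_force': array([ 0.60192038,  0.18168543, -0.65970529]), 'wrist_torque': array([ 0.03541453, -0.00022552,  0.02958291]), 'gripper_force': 0.0, 'gripper_width': 0.9983242197653173} 0.1547
top [[367.62598949   0.         319.19266569]
 [  0.         367.62598949 197.75307979]
 [  0.           0.           1.        ]] [-0.00703653  0.          0.          0.          0.        ] [[ 0.00386429 -0.99995372 -0.00881048 -0.02070766]
 [ 0.98523712  0.00229917  0.17117983 -0.56346212]
 [-0.17115165 -0.0093419   0.98520041 -0.94497375]
 [ 0.          0.          0.          1.        ]]
side [[424.89195613   0.         314.50483392]
 [  0.         424.89195613 202.73462466]
 [  0.           0.           1.        ]] [-0.08839722  0.          0.          0.          0.        ] [[ 0.88218155 -0.47072543  0.01316343 -0.49936169]
 [ 0.20273672  0.40487988  0.89161096 -0.17507364]
 [-0.42503356 -0.78389403  0.4526109  -0.85336152]
 [ 0.          0.          0.          1.        ]]
```

View pics/top0.png

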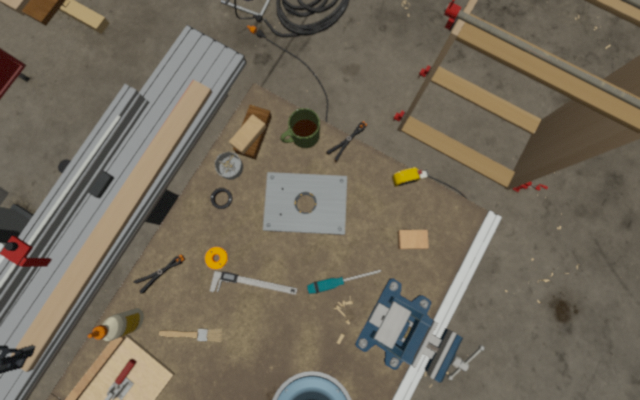

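View pics/side0.png

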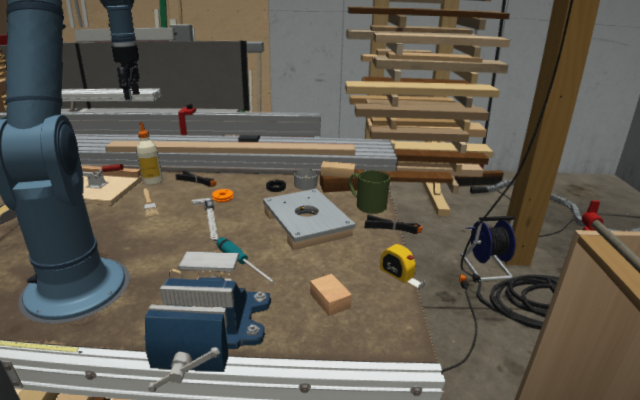

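The top view shows the orange ring at (216,258), bore at (305,202), block at (413,239), black ring (221,198), tin (229,163), mug (303,128) and tape (406,176). The side view agrees: ring (222,195), bore (306,210), block (330,293).

```bash
cat > h.py <<'E'
import cv2,numpy as np
from scipy.spatial.transform import Rotation as R
def ray(c,px):
    """world origin and directions for pixels (Nx2)"""
    u=cv2.undistortPoints(np.float64(px).reshape(-1,1,2),c["mtx"],c["dist_coeffs"]).reshape(-1,2)
    d=np.c_[u[:,0],-u[:,1],-np.ones(len(u))]
    T=np.linalg.inv(c["view"]) if "view" in c else c["W"]
    return T[:3,3],d@T[:3,:3].T
def plane(c,px,z):
    o,d=ray(c,px); return o+d*((z-o[2])/d[:,2])[:,None]
def wrist(bot):
    s=bot.read_state(); c=dict(bot.camera("wrist"))
    T=np.eye(4); T[:3,:3]=R.from_quat(s["orientation"]).as_matrix(); T[:3,3]=s["tool_pos"]
    c["W"]=T@c["tool_from_camera"]; return c,s
def blob(mask,near=None):
    cs,_=cv2.findContours(mask,cv2.RETR_EXTERNAL,cv2.CHAIN_APPROX_NONE)
    cs=[k for k in cs if cv2.contourArea(k)>30]
    if near is not None: return min(cs,key=lambda k:np.hypot(*(k.reshape(-1,2).mean(0)-near)))
    return max(cs,key=cv2.contourArea)
def hsv(c,lo,hi): return cv2.inRange(cv2.cvtColor(c["pixels"],cv2.COLOR_BGR2HSV),np.array(lo),np.array(hi))
E
python3 - <<'E'
from h import *
for n,pts in (("top",dict(ring=(216,258),plate=(290,215),block=(413,239))),("side",dict(ring=(222,195),plate=(285,215),block=(322,290)))):
    c=dict(np.load(n+"0.npz")); H=cv2.cvtColor(c["pixels"],cv2.COLOR_BGR2HSV)
    for k,(x,y) in pts.items(): print(n,k,H[y-1:y+2,x+7 if k=="ring" else x].tolist())
c=dict(np.load("top0.npz"))
m=hsv(c,(12,180,150),(26,255,255)); k=blob(m,(216,258)).reshape(-1,2)
print("ring",cv2.minEnclosingCircle(k), plane(c,[cv2.minEnclosingCircle(k)[0]],.016))
m=hsv(c,(0,0,100),(180,50,255)); k=blob(cv2.morphologyEx(m,cv2.MORPH_OPEN,np.ones((3,3))),(305,203)); w=plane(c,k.reshape(-1,2),.04)
r=cv2.minAreaRect(np.float32(w[:,:2]*1000)); print("plate",r)
m=hsv(c,(5,40,150),(22,160,255)); k=blob(m,(413,239)); w=plane(c,k.reshape(-1,2),.034)
print("block",cv2.minAreaRect(np.float32(w[:,:2]*1000)))
for nm,p,z in (("bore",(305,202.5),.04),("black",(221,198),.016),("tin",(229,163),.04),("mug",(304,124),.096),("tape",(406,175),.064)): print(nm,plane(c,[p],z)[0].round(3))
E
```

```text
top ring [[22, 255, 207], [23, 255, 209], [23, 255, 208]]
top plate [[80, 5, 151], [75, 7, 152], [83, 7, 153]]
top block [[16, 89, 189], [17, 90, 188], [17, 88, 189]]
side ring [[17, 244, 240], [16, 243, 236], [14, 245, 207]]
side plate [[97, 13, 172], [96, 15, 173], [97, 13, 173]]
side block [[16, 101, 217], [16, 104, 213], [15, 107, 210]]
ring ((215.7035369873047, 257.56195068359375), 11.448958396911621) [[0.40315225 0.26262495 0.016     ]]
plate ((552.1831665039062, 19.82347869873047), (224.31423950195312, 165.0166015625), 87.19636535644531)
block ((454.3074951171875, -273.3175048828125), (48.14189910888672, 75.37503814697266), 0.1622903198003769)
bore [0.552 0.02  0.04 ]
black [0.568 0.256 0.016]
tin [0.662 0.232 0.04 ]
mug [0.755 0.022 0.096]
tape [ 0.623 -0.252  0.064]
```

```bash
echo '[[[1,0,0,-0.05,0,0,-0.183],[1,0,0,-0.05,0,0,-0.183],[1,-0.02,-0.045,0,0,0,0],[1,-0.025,-0.05,0,0,0,0],[1,-0.025,-0.05,0,0,0,0],[1,-0.025,-0.05,0,0,0,0],[1,-0.025,-0.05,0.03,0,0,0],[1,-0.025,-0.05,0.05,0,0,0],[1,-0.03,-0.05,0.05,0,0,0],[1,0,0,0.05,0,0,0]]]' > mv.in && python3 shift.py mv.in; python3 - <<'E'
from h import *; from workcell import bot
c,s=wrist(bot); print(s["tool_pos"],s["orientation"],s["time_s"]); cv2.imwrite("pics/w1.png",c["pixels"]); np.savez("w1.npz",**c)
m=hsv(c,(8,180,120),(28,255,255)); k=blob(m); (p,r)=cv2.minEnclosingCircle(k); M=cv2.fitEllipse(k); print(p,r,M,cv2.contourArea(k))
print(plane(c,[p,M[0]],.016))
E
```

```text
time_s: 1.35
tool_pos: [0.3986, 0.2781, 0.3422]
orientation: [0.002, 1.0, 0.0, 0.001]
contact_force: [-0.1, 1.9, -0.7]
gripper_width: 0.997
gripper_force: 0.0
[0.39855564 0.27805876 0.34220232] [1.68372271e-03 9.99997783e-01 9.32903602e-05 1.26116562e-03] 1.35Traceback (most recent call last):
  File "<stdin>", line 3, in <module>
  File "h.py", line 19, in blob
    return max(cs,key=cv2.contourArea)
ValueError: max() iterable argument is empty
```

View pics/w1.png

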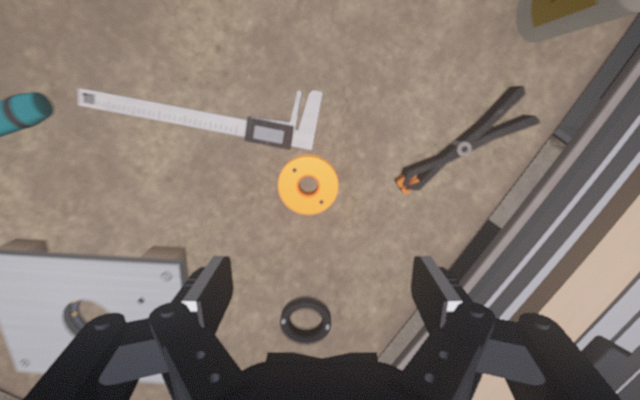

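The wrist view shows the ring at (308,185), with caliper jaws just above it at (305,148) clear of the finger line, and the black ring at (306,320).

```bash
python3 - <<'E'
from h import *
c=dict(np.load("w1.npz")); H=cv2.cvtColor(c["pixels"],cv2.COLOR_BGR2HSV); print(H[185,285:335:8].tolist(), c["mtx"],c["dist_coeffs"])
m=hsv(c,(8,170,120),(32,255,255)); k=blob(m,(308,185)); M=cv2.fitEllipse(k); print(M,plane(c,[M[0]],.016))
E
```

```text
[[19, 144, 242], [19, 151, 241], [12, 63, 157], [12, 65, 160], [10, 117, 186], [19, 148, 241], [19, 149, 242]] [[311.43311365   0.         321.60185889]
 [  0.         311.43311365 199.47966015]
 [  0.           0.           1.        ]] [-0.04582986  0.          0.          0.          0.        ]
((307.8009338378906, 182.63656616210938), (22.074298858642578, 24.969594955444336), 172.5443572998047) [[0.39892267 0.26421424 0.016     ]]
```

```bash
python3 - <<'E'
from h import *
c=dict(np.load("w1.npz"))
m=hsv(c,(15,115,190),(30,255,255)); k=blob(m,(308,185)); M=cv2.fitEllipse(k); print(M,cv2.contourArea(k),plane(c,[M[0]],.016))
w=plane(c,k.reshape(-1,2),.016); print(cv2.minEnclosingCircle(np.float32(w[:,:2]*1000)))
E
```

```text
((307.82513427734375, 184.3470458984375), (59.49476623535156, 59.858890533447266), 96.49832153320312) 2795.0 [[0.40065251 0.26420789 0.016     ]]
((401.27325439453125, 263.988525390625), 30.680809020996094)
```

```bash
echo '[[[0.8,-0.003,-0.014,0,0,0,0],[0.8,0,0,0.05,0,0,0],[0.8,0,0,0.05,0,0,0],[0.8,0,0,0.05,0,0,0],[0.8,0,0,0,0,0,0],[0.8,0,0,0,0,0,0]]]' > mv.in && python3 shift.py mv.in
```

```text
time_s: 2.15
tool_pos: [0.4006, 0.2697, 0.1954]
orientation: [-0.003, 1.0, 0.002, 0.002]
contact_force: [-0.1, 0.2, 0.6]
gripper_width: 0.799
gripper_force: 0.0
```

```bash
echo '[[[0.8,-0.001,-0.0057,0.01,0,0,0],[0.8,0,0,0.007,0,0,0],[0.8,0,0,0.002,0,0,0],[0.8,0,0,0,0,0,0],[0.8,0,0,0,0,0,0]]]' > mv.in && python3 shift.py mv.in; for i in 1 2 3; do echo '[[[0.8,0,0,0.001,0,0,0],[0.8,0,0,0.001,0,0,0]]]' > mv.in && python3 shift.py mv.in | sed -n '2p;4p'; done
```

```text
time_s: 2.78
tool_pos: [0.4002, 0.2628, 0.1738]
orientation: [-0.003, 1.0, 0.0, 0.0]
contact_force: [0.2, -0.4, 0.3]
gripper_width: 0.797
gripper_force: 0.0
tool_pos: [0.4001, 0.2628, 0.1718]
contact_force: [-0.5, -0.1, -0.0]
tool_pos: [0.4001, 0.2628, 0.1697]
contact_force: [-1.1, -0.3, -0.9]
tool_pos: [0.4001, 0.2627, 0.1677]
contact_force: [-0.0, 0.1, 0.1]
```

```bash
echo '[[[0.8,0,0,0.001,0,0,0],[0.8,0,0,0.001,0,0,0]]]' > mv.in && python3 shift.py mv.in | sed -n '2p;4p'; echo '[[[0.8,0,0,0.001,0,0,0],[0.8,0,0,0,0,0,0]]]' > mv.in && python3 shift.py mv.in | sed -n '2p;4p'; echo '[[[0.8,0,0,0.001,0,0,0],[0.8,0,0,0,0,0,0]]]' > mv.in && python3 shift.py mv.in | sed -n '2p;4p'
```

```text
tool_pos: [0.4002, 0.2628, 0.1662]
contact_force: [-2.7, -1.1, 12.2]
tool_pos: [0.4003, 0.2628, 0.1662]
contact_force: [-3.9, -2.4, 13.3]
tool_pos: [0.4005, 0.2628, 0.1662]
contact_force: [-4.8, -3.4, 23.4]
```

```bash
echo '[[[0.8,0,0,-0.0125,0,0,0],[0.8,-0.001,0.001,0,0,0,0],[0.8,0,0,0,0,0,0]]]' > mv.in && python3 shift.py mv.in | sed -n '2p;4p'; echo '[[[0,0,0,0,0,0,0],[0,0,0,0,0,0,0],[0,0,0,0,0,0,0],[0,0,0,0,0,0,0],[0,0,0,0,0,0,0]]]' > mv.in && python3 shift.py mv.in 40
```

```text
tool_pos: [0.4011, 0.2639, 0.1761]
contact_force: [0.2, -0.1, 0.2]
time_s: 5.28
tool_pos: [0.401, 0.2637, 0.1765]
orientation: [-0.003, 1.0, -0.0, -0.001]
contact_force: [-2.6, -0.9, 6.9]
gripper_width: 0.676
gripper_force: 41.1
```

```bash
echo '[[[0,0,0,-0.04,0,0,0],[0,0,0,-0.06,0,0,0],[0,-0.03,-0.045,-0.03,0,0,0],[0,-0.03,-0.05,-0.03,0,0,0],[0,-0.03,-0.05,0,0,0,0],[0,-0.03,-0.05,0,0,0,0],[0,-0.031,-0.049,0,0,0,0],[0,0,0,0,0,0,0],[0,0,0,0,0,0,0]]]' > mv.in && python3 shift.py mv.in; python3 - <<'E'
from h import *; from workcell import bot
c,s=wrist(bot); print(s["tool_pos"],s["orientation"]); cv2.imwrite("pics/w2.png",c["pixels"]); np.savez("w2.npz",**c)
E
```

```text
time_s: 6.4
tool_pos: [0.5516, 0.023, 0.3339]
orientation: [-0.002, 1.0, 0.0, -0.001]
contact_force: [-0.3, 1.0, -0.7]
gripper_width: 0.673
gripper_force: 43.1
[0.55156231 0.02302255 0.33389503] [-2.29334613e-03  9.99996782e-01  4.33477020e-05 -1.08384124e-03]
```

View pics/w2.png

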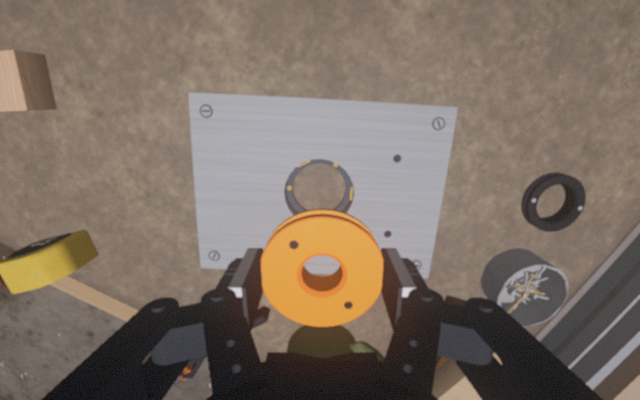

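Held ring at (322,268), bore mouth at about (320,190), its lower part hidden by the ring; plate corners near (190,93), (457,107).

```bash
cat >> h.py <<'E'
from scipy.optimize import least_squares
def circ(w,r):
    return least_squares(lambda p:np.hypot(*(w[:,:2]-p).T)-r,w[:,:2].mean(0),loss="soft_l1",f_scale=.0005)
E
python3 - <<'E'
from h import *
c=dict(np.load("w2.npz")); g=cv2.GaussianBlur(cv2.cvtColor(c["pixels"],cv2.COLOR_BGR2GRAY),(3,3),0).astype(float); tz=.3339
# bore rim: from outside inward, first strong drop from plate brightness
pts=[]
for a in np.radians(np.arange(170,371,5)):
    rr=np.arange(45,20,-.5); q=np.c_[320+rr*np.cos(a),190+rr*np.sin(a)]
    v=cv2.remap(g.astype(np.float32),np.float32(q[:,0]),np.float32(q[:,1]),cv2.INTER_LINEAR).ravel()
    i=np.argmax(v<v[:8].mean()-30) 
    if i: pts.append(q[i])
w=plane(c,pts,.04); f=circ(w,.031); print("bore",f.x,np.abs(f.fun).mean(),len(pts))
print("freeR",cv2.fitEllipse(np.float32(w[:,:2]*1000)))
print("screws",plane(c,[(206,111),(438,124),(215,256),(417,265)],.04)[:,:2].round(4).tolist())
m=hsv(c,(10,115,190),(30,255,255)); k=blob(m,(322,268)).reshape(-1,2); k=k[(k[:,1]>262)&(k[:,1]<330)]
w=plane(c,k,tz-.1605); f=circ(w,.03); print("ring",f.x,np.abs(f.fun).mean(), np.median(np.abs(f.fun)))
E
```

```text
bore [0.55297714 0.02001566] 0.0007036540518483117 41
freeR ((550.2225952148438, 19.239431381225586), (56.00626754760742, 59.87890625), 22.087974548339844)
screws [[0.4818, -0.0724], [0.4915, 0.1189], [0.614, -0.078], [0.6228, 0.114]]
ring [0.55214616 0.02259707] 0.0004880644613809611 0.0002032078070817369
```

```bash
echo '[[[0,-0.0006,-0.0024,0.05,0,0,0],[0,0,0,0.04,0,0,0],[0,0,0,0.02,0,0,0],[0,0,0,0,0,0,0],[0,0,0,0,0,0,0]]]' > mv.in && python3 shift.py mv.in | sed -n '2,4p'; echo '[[[0,0,0,0.002,0,0,0],[0,0,0,0.002,0,0,0],[0,0,0,0.001,0,0,0],[0,0,0,0,0,0,0]]]' > mv.in && python3 shift.py mv.in | sed -n '2,4p'; echo '[[[0,0,0,0.0015,0,0,0],[0,0,0,0,0,0,0]]]' > mv.in && python3 shift.py mv.in| sed -n '2,4p'
```

```text
tool_pos: [0.5529, 0.0217, 0.2256]
orientation: [-0.004, 1.0, 0.0, 0.001]
contact_force: [1.2, -0.7, -0.1]
tool_pos: [0.5526, 0.0204, 0.2199]
orientation: [-0.003, 1.0, 0.0, -0.0]
contact_force: [0.4, -0.4, -1.4]
tool_pos: [0.5525, 0.0205, 0.2182]
orientation: [-0.003, 1.0, -0.0, -0.0]
contact_force: [-0.0, -0.3, -0.5]
```

```bash
echo '[[[0,0,0,0.001,0,0,0],[0,0,0,0.001,0,0,0],[0,0,0,0,0,0,0]]]' > mv.in && python3 shift.py mv.in | sed -n '2,4p'; echo '[[[0,0,0,0.001,0,0,0],[0,0,0,0.001,0,0,0],[0,0,0,0,0,0,0]]]' > mv.in && python3 shift.py mv.in | sed -n '2,4p'; echo '[[[0,0,0,0.001,0,0,0],[0,0,0,0,0,0,0]]]' > mv.in && python3 shift.py mv.in| sed -n '2,4p'
```

```text
tool_pos: [0.5525, 0.0205, 0.2162]
orientation: [-0.003, 1.0, -0.0, -0.0]
contact_force: [-0.1, 0.4, -0.6]
tool_pos: [0.5525, 0.0205, 0.2142]
orientation: [-0.003, 1.0, -0.0, -0.0]
contact_force: [-0.6, 0.5, -0.6]
tool_pos: [0.5525, 0.0205, 0.2133]
orientation: [-0.003, 1.0, 0.0, -0.0]
contact_force: [-0.6, -0.5, 1.1]
```

```bash
echo '[[[0,0,0,0.001,0,0,0],[0,0,0,0,0,0,0]]]' > mv.in && python3 shift.py mv.in| sed -n '2,4p'; echo '[[[0,0,0,0.001,0,0,0],[0,0,0,0,0,0,0]]]' > mv.in && python3 shift.py mv.in| sed -n '2,4p'
```

```text
tool_pos: [0.5524, 0.0205, 0.2124]
orientation: [-0.003, 1.0, 0.0, -0.0]
contact_force: [-2.1, 0.7, 3.9]
tool_pos: [0.5522, 0.0204, 0.2115]
orientation: [-0.003, 1.0, 0.0, -0.001]
contact_force: [-4.1, -0.7, 6.0]
```

```bash
echo '[[[0.75,0.0004,0,-0.001,0,0,0],[0.75,0,0,0,0,0,0],[1,0,0,0,0,0,0],[1,0,0,0,0,0,0],[1,0,0,0,0,0,0],[1,0,0,-0.04,0,0,0],[1,0,0,-0.05,0,0,0],[1,0,0,-0.04,0,0,0],[1,0,0,0,0,0,0],[1,0,0,0,0,0,0]]]' > mv.in && python3 shift.py mv.in; python3 - <<'E'
from h import *; from workcell import bot
c,s=wrist(bot); print(s["tool_pos"],s["orientation"]); cv2.imwrite("pics/w3.png",c["pixels"]); np.savez("w3.npz",**c)
E
```

```text
time_s: 10.58
tool_pos: [0.5517, 0.0206, 0.3418]
orientation: [-0.003, 1.0, 0.0, -0.001]
contact_force: [0.7, 0.1, -0.3]
gripper_width: 0.999
gripper_force: 0.0
[0.55171277 0.02055516 0.34175572] [-2.66188952e-03  9.99996304e-01  7.86024497e-05 -5.47078130e-04]
```

View pics/w3.png

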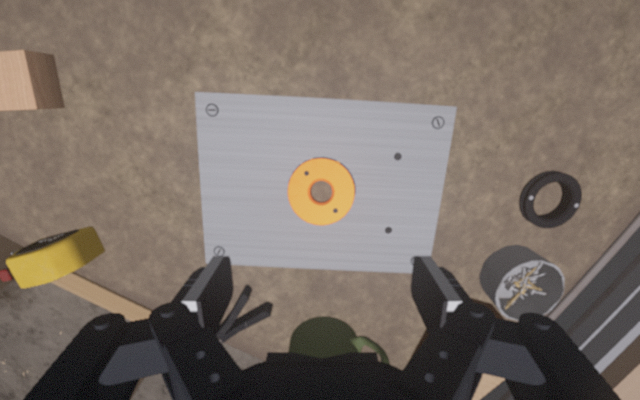

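Ring lies in the bore mouth at (321,191), looking level and centred; fingers clear.

```bash
python3 - <<'E'
from h import *; from workcell import bot
print(bot.read_state()["joints"].round(3))
c=dict(np.load("w3.npz")); m=hsv(c,(10,110,170),(30,255,255)); k=blob(m,(321,191)).reshape(-1,2)
for z in (.044,.048,.052):
    w=plane(c,k,z); print(z,cv2.fitEllipse(np.float32(w[:,:2]*1000)), (w[:,:2].mean(0)*1000).round(1))
E
```

```text
[-0.489  0.282  0.437  1.913 -0.142  0.979  1.588]
0.044 ((552.1881103515625, 19.54187774658203), (58.62847137451172, 61.29291534423828), 86.81927490234375) [551.7  19.6]
0.048 ((551.0225219726562, 19.54446029663086), (57.74894714355469, 60.37342834472656), 86.81928253173828) [550.6  19.6]
0.052 ((549.85693359375, 19.547042846679688), (56.86941909790039, 59.45393753051758), 86.81922149658203) [549.4  19.6]
```

```bash
echo '[[[1,0.016,-0.05,0,0,0,0],[1,0.016,-0.05,0,0,0,0],[1,0.016,-0.05,0,0,0,0],[1,0.016,-0.05,0,0,0,0],[1,0.017,-0.05,0,0,0,0],[1,0.017,-0.043,0,0,0,0.171],[1,0,0,0,0,0,0.175],[1,0,0,0,0,0,0.175],[1,0,0,0,0,0,0.175],[1,0,0,0,0,0,0.175]]]' > mv.in && python3 shift.py mv.in | sed -n '1,3p'; echo '[[[1,0,0,0,0,0,0.175],[1,0,0,0,0,0,0.175],[1,0,0,0,0,0,0.175],[1,0,0,0,0,0,0.175],[1,0,0,0,0,0,0],[1,0,0,0,0,0,0]]]' > mv.in && python3 shift.py mv.in | sed -n '1,3p'; python3 - <<'E'
from h import *; from workcell import bot
c,s=wrist(bot); print(s["tool_pos"],s["orientation"],s["joints"].round(2)); cv2.imwrite("pics/w4.png",c["pixels"]); np.savez("w4.npz",**c)
E
```

```text
time_s: 11.88
tool_pos: [0.455, -0.2726, 0.3404]
orientation: [0.422, 0.906, -0.0, -0.002]
time_s: 12.62
tool_pos: [0.4554, -0.2727, 0.3414]
orientation: [0.704, 0.71, -0.001, -0.001]
[ 0.45542437 -0.27272318  0.34144048] [ 7.04420549e-01  7.09782121e-01 -6.13910942e-04 -8.08642956e-04] [-0.3   0.32  0.89  1.98 -0.3   0.99  0.74]
```

View pics/w4.png

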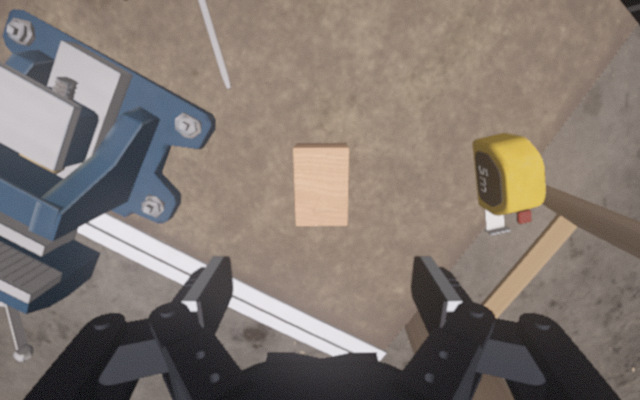

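Block top face spans about (294..349, 145..226); vise flange at (212,130) and tape at (510,180) leave room for the fingers.

```bash
python3 - <<'E'
from h import *
c=dict(np.load("w4.npz")); print(cv2.cvtColor(c["pixels"],cv2.COLOR_BGR2HSV)[[142,144,146,148,152,180,222,225,228],320].tolist())
m=hsv(c,(8,60,195),(25,170,255)); k=blob(m,(321,187)).reshape(-1,2); w=plane(c,k,.034); print(cv2.boundingRect(k),cv2.minAreaRect(np.float32(w[:,:2]*1000)))
E
```

```text
[[13, 61, 150], [14, 80, 134], [12, 78, 153], [13, 66, 211], [13, 64, 220], [14, 66, 219], [13, 65, 219], [13, 67, 202], [13, 56, 164]]
(293, 148, 56, 78) ((454.58062744140625, -272.18109130859375), (49.35956573486328, 73.75135040283203), 0.7944124937057495)
```

```bash
echo '[[[1,0,-0.001,0.05,0,0,0],[0.85,0,0,0.05,0,0,0],[0.85,0,0,0.04,0,0,0],[0.85,0,0,0.022,0,0,0],[0.85,0,0,0,0,0,0],[0.85,0,0,0,0,0,0]]]' > mv.in && python3 shift.py mv.in | sed -n '1,4p'
```

```text
time_s: 13.42
tool_pos: [0.4555, -0.2738, 0.1817]
orientation: [0.705, 0.709, 0.0, 0.001]
contact_force: [0.7, 0.3, 0.5]
```

```bash
echo '[[[0.7,0.001,-0.001,0.0025,0,0,0],[0,0,0,0,0,0,0],[0,0,0,0,0,0,0],[0,0,0,0,0,0,0],[0,0,0,0,0,0,0],[0,0,0,0,0,0,0],[0,0,0,0,0,0,0]]]' > mv.in && python3 shift.py mv.in 100
```

```text
time_s: 14.3
tool_pos: [0.4544, -0.2724, 0.1793]
orientation: [0.705, 0.709, 0.001, 0.001]
contact_force: [-0.9, 0.6, 6.6]
gripper_width: 0.565
gripper_force: 103.5
```

```bash
echo '[[[0,0,0,-0.04,0,0,0],[0,0,0,-0.05,0,0,0],[0,0.045,0.015,-0.03,0,0,0],[0,0.05,0.0165,0,0,0,0],[0,0.05,0.0165,0,0,0,0],[0,0.05,0.0165,0,0,0,0],[0,0.05,0.0165,0,0,0,0],[0,0.0475,0.0165,0,0,0,0],[0,0,0,0,0,0,0],[0,0,0,0,0,0,0]]]' > mv.in && python3 shift.py mv.in; python3 - <<'E'
from h import *; from workcell import bot
c,s=wrist(bot); print(s["tool_pos"],s["orientation"],s["contact_force"]); cv2.imwrite("pics/w5.png",c["pixels"]); np.savez("w5.npz",**c)
E
```

```text
time_s: 15.55
tool_pos: [0.5493, 0.0207, 0.2978]
orientation: [0.705, 0.709, -0.0, 0.0]
contact_force: [-0.7, -0.7, 0.3]
gripper_width: 0.567
gripper_force: 103.4
[0.54932922 0.0207427  0.29775035] [ 7.05108570e-01  7.09099214e-01 -4.56029922e-04  4.62776265e-05] [-0.68080172 -0.66386407  0.29857081]
```

View pics/w5.png

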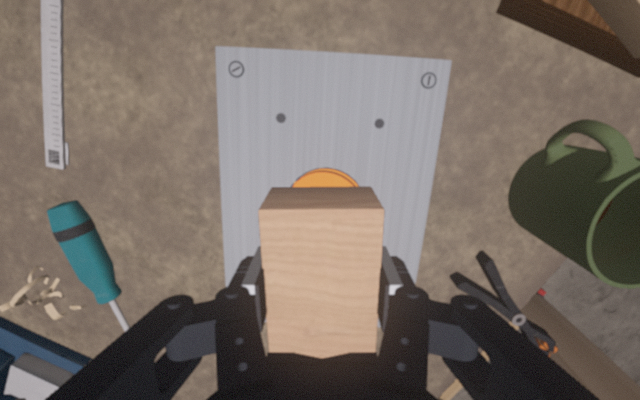

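Block is held squarely at (320,270) over the ring (325,180); clear of the mug.

```bash
echo '[[[0,-0.0005,0.0025,0.03,0,0,0],[0,0,0,0.02,0,0,0],[0,0,0,0.01,0,0,0],[0,0,0,0,0,0,0],[0,0,0,0,0,0,0],[0,0,0,0,0,0,0]]]' > mv.in && python3 shift.py mv.in
```

```text
time_s: 16.35
tool_pos: [0.5528, 0.0204, 0.2387]
orientation: [0.705, 0.709, 0.001, 0.0]
contact_force: [0.1, -0.1, -0.9]
gripper_width: 0.57
gripper_force: 103.5
```

```bash
echo '[[[0,0,0,0.001,0,0,0],[0,0,0,0.001,0,0,0],[0,0,0,0.001,0,0,0],[0,0,0,0,0,0,0]]]' > mv.in && python3 shift.py mv.in | sed -n '2p;4p'; echo '[[[0,0,0,0.001,0,0,0],[0,0,0,0.001,0,0,0],[0,0,0,0,0,0,0]]]' > mv.in && python3 shift.py mv.in | sed -n '2p;4p'
```

```text
tool_pos: [0.5522, 0.0205, 0.2347]
contact_force: [0.2, -0.3, -0.9]
tool_pos: [0.5522, 0.0205, 0.2327]
contact_force: [0.3, -0.9, -2.1]
```

```bash
echo '[[[0,0,0,0.001,0,0,0],[0,0,0,0,0,0,0]]]' > mv.in && python3 shift.py mv.in | sed -n '2p;4p'; echo '[[[0,0,0,0.001,0,0,0],[0,0,0,0,0,0,0]]]' > mv.in && python3 shift.py mv.in | sed -n '2p;4p'; echo '[[[0,0,0,0.0005,0,0,0],[0,0,0,0,0,0,0]]]' > mv.in && python3 shift.py mv.in | sed -n '2p;4p'; echo '[[[0,0,0,0.0005,0,0,0],[0,0,0,0,0,0,0]]]' > mv.in && python3 shift.py mv.in | sed -n '2p;4p'
```

```text
tool_pos: [0.5523, 0.0205, 0.2318]
contact_force: [-0.2, -0.0, -1.1]
tool_pos: [0.5522, 0.0205, 0.2308]
contact_force: [-0.7, 0.5, -1.5]
tool_pos: [0.5522, 0.0205, 0.2303]
contact_force: [-0.8, 0.3, 0.0]
tool_pos: [0.5523, 0.0205, 0.2298]
contact_force: [0.9, 0.2, -0.8]
```

```bash
echo '[[[0,0,0,0.001,0,0,0],[0,0,0,0,0,0,0]]]' > mv.in && python3 shift.py mv.in | sed -n '2p;4p'; echo '[[[0,0,0,0.0005,0,0,0],[0,0,0,0,0,0,0]]]' > mv.in && python3 shift.py mv.in | sed -n '2p;4p'; echo '[[[0,0,0,0.0005,0,0,0],[0,0,0,0,0,0,0]]]' > mv.in && python3 shift.py mv.in | sed -n '2p;4p'; echo '[[[0,0,0,0.0005,0,0,0],[0,0,0,0,0,0,0]]]' > mv.in && python3 shift.py mv.in | sed -n '2p;4p'
```

```text
tool_pos: [0.5524, 0.0204, 0.229]
contact_force: [-0.9, 0.2, 1.3]
tool_pos: [0.5524, 0.0204, 0.2286]
contact_force: [-0.9, -0.1, 3.2]
tool_pos: [0.5525, 0.0203, 0.2281]
contact_force: [-0.8, -0.2, 3.8]
tool_pos: [0.5524, 0.0205, 0.2274]
contact_force: [-0.7, -0.1, 3.1]
```

```bash
echo '[[[0,0,0,0.0005,0,0,0],[0,0,0,0,0,0,0]]]' > mv.in && python3 shift.py mv.in | sed -n '2p;4p'; echo '[[[0,0,0,0.0005,0,0,0],[0,0,0,0,0,0,0]]]' > mv.in && python3 shift.py mv.in | sed -n '2p;4p'; echo '[[[0,0,0,0.0005,0,0,0],[0,0,0,0,0,0,0]]]' > mv.in && python3 shift.py mv.in | sed -n '2p;4p'
```

```text
tool_pos: [0.5523, 0.0207, 0.2267]
contact_force: [0.3, 0.2, 0.7]
tool_pos: [0.5524, 0.0206, 0.2263]
contact_force: [1.5, 0.7, 2.5]
tool_pos: [0.5525, 0.0206, 0.226]
contact_force: [0.1, 0.1, 2.4]
```

```bash
echo '[[[0,0,0,0.0005,0,0,0],[0,0,0,0,0,0,0]]]' > mv.in && python3 shift.py mv.in | sed -n '2p;4p'; echo '[[[0,0,0,0.0005,0,0,0],[0,0,0,0,0,0,0]]]' > mv.in && python3 shift.py mv.in | sed -n '2p;4p'; echo '[[[0,0,0,0.0005,0,0,0],[0,0,0,0,0,0,0]]]' > mv.in && python3 shift.py mv.in | sed -n '2p;4p'
```

```text
tool_pos: [0.5525, 0.0206, 0.2254]
contact_force: [0.3, 0.7, 2.7]
tool_pos: [0.5516, 0.0203, 0.2242]
contact_force: [0.2, -0.9, 0.5]
tool_pos: [0.5515, 0.0203, 0.2237]
contact_force: [-0.3, -0.7, -1.4]
```

```bash
echo '[[[0,0,0,0.0005,0,0,0],[0,0,0,0,0,0,0]]]' > mv.in && python3 shift.py mv.in | sed -n '2p;4p'; echo '[[[0,0,0,0.0005,0,0,0],[0,0,0,0,0,0,0]]]' > mv.in && python3 shift.py mv.in | sed -n '2p;4p'
```

```text
tool_pos: [0.5521, 0.0204, 0.2237]
contact_force: [0.1, -0.3, -1.7]
tool_pos: [0.5523, 0.0205, 0.2234]
contact_force: [0.0, -0.9, -1.3]
```

```bash
echo '[[[0,0,0,0.0005,0,0,0],[0,0,0,0,0,0,0]]]' > mv.in && python3 shift.py mv.in | sed -n '2p;4p'; echo '[[[0,0,0,0.0005,0,0,0],[0,0,0,0,0,0,0]]]' > mv.in && python3 shift.py mv.in | sed -n '2p;4p';echo '[[[0,0,0,0.0005,0,0,0],[0,0,0,0,0,0,0]]]' > mv.in && python3 shift.py mv.in | sed -n '2p;4p'
```

```text
tool_pos: [0.5523, 0.0205, 0.2228]
contact_force: [0.0, 0.3, -1.5]
tool_pos: [0.5522, 0.0205, 0.2223]
contact_force: [0.1, 0.0, -1.1]
tool_pos: [0.5522, 0.0204, 0.2218]
contact_force: [-0.1, -0.0, -0.8]
```

```bash
python3 - <<'E'
from h import *; from workcell import bot
c=bot.camera("side"); p=c["pixels"][150:260,240:380]; cv2.imwrite("pics/s2.png",cv2.resize(p,None,fx=5,fy=5,interpolation=cv2.INTER_CUBIC))
E
```

```text
(no output)
```

View pics/s2.png

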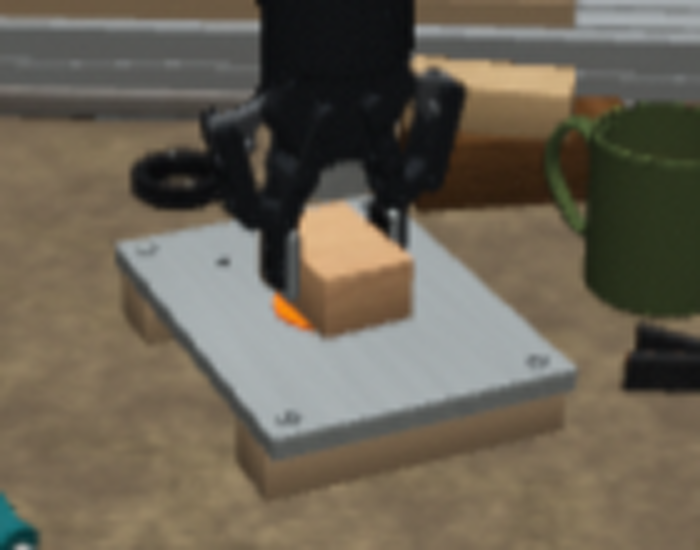

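The block sits just over the ring (orange edge at (290,310) of the crop), with no gap visible to judge by; fingertips well clear of the plate. I carry on by feel.

```bash
echo '[[[0,0,0,0.0005,0,0,0],[0,0,0,0,0,0,0]]]' > mv.in && python3 shift.py mv.in | sed -n '2p;4p'; echo '[[[0,0,0,0.0005,0,0,0],[0,0,0,0,0,0,0]]]' > mv.in && python3 shift.py mv.in | sed -n '2p;4p'
```

```text
tool_pos: [0.5522, 0.0205, 0.2213]
contact_force: [0.3, -0.6, -0.3]
tool_pos: [0.5522, 0.0205, 0.2208]
contact_force: [0.1, 0.1, -2.0]
```

```bash
echo '[[[0,0,0,0.0005,0,0,0],[0,0,0,0,0,0,0]]]' > mv.in && python3 shift.py mv.in | sed -n '2p;4p'
```

```text
tool_pos: [0.5523, 0.0204, 0.2207]
contact_force: [-2.5, 0.1, 2.8]
```

```bash
echo '[[[0,0,0,0.0005,0,0,0],[0,0,0,0,0,0,0]]]' > mv.in && python3 shift.py mv.in | sed -n '2,4p'; echo '[[[0,0,0,0.0003,0,0,0],[0,0,0,0,0,0,0]]]' > mv.in && python3 shift.py mv.in | sed -n '2p;4p'
```

```text
tool_pos: [0.5524, 0.0203, 0.2207]
orientation: [0.705, 0.709, 0.0, -0.0]
contact_force: [-3.5, 0.6, 7.2]
tool_pos: [0.5524, 0.0203, 0.2207]
contact_force: [-3.7, 0.7, 9.4]
```

```bash
echo '[[[0,0,0,0.0005,0,0,0],[0,0,0,0,0,0,0]]]' > mv.in && python3 shift.py mv.in | sed -n '2p;4p'; echo '[[[0,0,0,0.0003,0,0,0],[0,0,0,0,0,0,0]]]' > mv.in && python3 shift.py mv.in | sed -n '2p;4p'
```

```text
tool_pos: [0.5525, 0.0202, 0.2206]
contact_force: [-5.5, -0.1, 11.9]
tool_pos: [0.5525, 0.0201, 0.2206]
contact_force: [-5.2, 0.3, 13.5]
```

```bash
echo '[[[0,0,0,0.0003,0,0,0],[0,0,0,0,0,0,0]]]' > mv.in && python3 shift.py mv.in | sed -n '2,4p'
```

```text
tool_pos: [0.5526, 0.0201, 0.2206]
orientation: [0.705, 0.709, 0.0, -0.001]
contact_force: [-6.4, 0.3, 16.9]
```

```bash
echo '[[[0,0,-0.0003,0.0003,0,0,0],[0,0,0,0,0,0,0]]]' > mv.in && python3 shift.py mv.in | sed -n '2p;4p'; echo '[[[0,0,0,0.0003,0,0,0],[0,0,0,0,0,0,0]]]' > mv.in && python3 shift.py mv.in | sed -n '2p;4p'
```

```text
tool_pos: [0.5525, 0.0201, 0.2206]
contact_force: [-6.1, 0.8, 17.7]
tool_pos: [0.5525, 0.02, 0.2206]
contact_force: [-7.1, 1.2, 19.8]
```

```bash
echo '[[[0,0,0,0.0002,0,0,0],[0,0,0,0,0,0,0]]]' > mv.in && python3 shift.py mv.in | sed -n '1,6p'
```

```text
time_s: 24.78
tool_pos: [0.5525, 0.02, 0.2206]
orientation: [0.705, 0.709, 0.001, -0.001]
contact_force: [-7.4, 0.6, 20.8]
gripper_width: 0.566
gripper_force: 105.9
```

```bash
echo '[[[0,0,0,0.0003,0,0,0],[0,0,0,0,0,0,0],[0,0,0,0,0,0,0],[0,0,0,0,0,0,0]]]' > mv.in && python3 shift.py mv.in | sed -n '2p;4p'
```

```text
tool_pos: [0.5526, 0.0199, 0.2206]
contact_force: [-8.1, 0.4, 22.9]
```

```bash
echo '[[[0,0,0,-0.02,0,0,0],[0,0,0,-0.04,0,0,0],[0,-0.03,-0.01,-0.03,0,0,0],[0,-0.04,-0.01,0,0,0,0],[0,0,0,0,0,0,0],[0,0,0,0,0,0,0]]]' > mv.in && python3 shift.py mv.in|sed -n '1,4p'; python3 - <<'E'
from h import *; from workcell import bot
c,s=wrist(bot); print(s["tool_pos"],s["orientation"]); np.savez("w6.npz",**c)
t=bot.camera("top")
np.savez("top6.npz",**t)
m=hsv(c,(10,90,150),(30,255,255)); k=blob(m,(320,130)).reshape(-1,2); x,y,w,h=cv2.boundingRect(k); print(x,y,w,h)
for z in (.0405,.042,.045,.05):
    q=plane(c,k,z); print(z,cv2.fitEllipse(np.float32(q[:,:2]*1000)))
cv2.imwrite("pics/w6.png",cv2.resize(c["pixels"][max(0,y-40):y+h+40,x-40:x+w+40],None,fx=4,fy=4,interpolation=cv2.INTER_CUBIC))
E
```

```text
time_s: 26.02
tool_pos: [0.5323, -0.0493, 0.3073]
orientation: [0.705, 0.709, 0.0, -0.0]
contact_force: [-0.0, 0.4, -1.0]
[ 0.53230756 -0.0493157   0.30733944] [ 7.05451078e-01  7.08758535e-01  3.26780441e-04 -9.32248310e-05]
307 69 82 85
0.0405 ((551.5565185546875, 20.053503036499023), (59.516109466552734, 59.58709716796875), 125.59172821044922)
0.042 ((551.4346923828125, 20.103599548339844), (59.13732147216797, 59.20785903930664), 125.59080505371094)
0.045 ((551.1911010742188, 20.203792572021484), (58.37974166870117, 58.44937515258789), 125.58977508544922)
0.05 ((550.78515625, 20.370779037475586), (57.11710739135742, 57.185237884521484), 125.58911895751953)
```

View pics/w6.png

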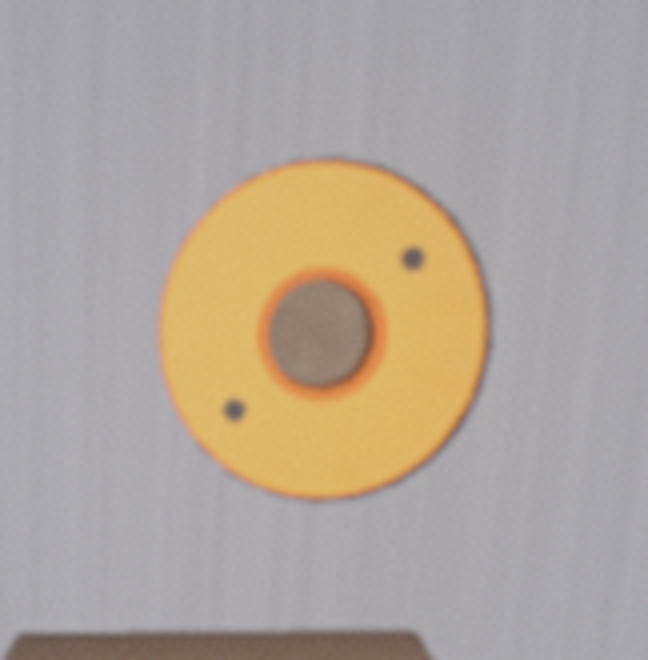

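The ring is now level and sunk nearly flush in the plate (crop centre (322,328)), with no tilt visible. The block goes back to its place.

```bash
echo '[[[0,-0.045,-0.016,0,0,0,0],[0,-0.045,-0.016,0,0,0,0],[0,-0.045,-0.016,0,0,0,0],[0,-0.045,-0.015,0.02,0,0,0],[0,-0.043,-0.015,0.03,0,0,0],[0,0,0,0.04,0,0,0],[0,0,0,0.03,0,0,0],[0,0,0,0,0,0,0],[0,0,0,0,0,0,0]]]' > mv.in && python3 shift.py mv.in|sed -n '1,4p'
```

```text
time_s: 27.25
tool_pos: [0.4565, -0.2728, 0.188]
orientation: [0.705, 0.709, 0.0, 0.001]
contact_force: [0.5, 0.0, -0.8]
```

```bash
echo '[[[0,0,0,0.003,0,0,0],[0,0,0,0.002,0,0,0],[0,0,0,0.001,0,0,0],[0,0,0,0,0,0,0]]]' > mv.in && python3 shift.py mv.in|sed -n '2p;4p'; echo '[[[0,0,0,0.001,0,0,0],[0,0,0,0,0,0,0]]]' > mv.in && python3 shift.py mv.in|sed -n '2p;4p'; echo '[[[0,0,0,0.0005,0,0,0],[0,0,0,0,0,0,0]]]' > mv.in && python3 shift.py mv.in|sed -n '2p;4p'
```

```text
tool_pos: [0.4555, -0.273, 0.1815]
contact_force: [0.2, 0.3, -1.2]
tool_pos: [0.4554, -0.273, 0.1803]
contact_force: [-0.7, 0.3, -1.3]
tool_pos: [0.4554, -0.273, 0.1798]
contact_force: [0.2, 0.1, -1.7]
```

```bash
echo '[[[0,0,0,0.0005,0,0,0],[0,0,0,0,0,0,0]]]' > mv.in && python3 shift.py mv.in|sed -n '2p;4p'; echo '[[[0,0,0,0.0005,0,0,0],[0,0,0,0,0,0,0]]]' > mv.in && python3 shift.py mv.in|sed -n '2p;4p'
```

```text
tool_pos: [0.4555, -0.2731, 0.1794]
contact_force: [0.4, -0.0, -0.7]
tool_pos: [0.4554, -0.2732, 0.1794]
contact_force: [-1.7, 1.8, 5.7]
```

```bash
echo '[[[0.7,0,0,-0.0003,0,0,0],[0.85,0,0,0,0,0,0],[1,0,0,0,0,0,0],[1,0,0,0,0,0,0],[1,0,0,0,0,0,0],[1,0,0,-0.03,0,0,0],[1,0,0,-0.05,0,0,0],[1,0,0,-0.05,0,0,0],[1,0,0,-0.03,0,0,0],[1,0,0,0,0,0,0]]]' > mv.in && python3 shift.py mv.in; python3 - <<'E'
from h import *; from workcell import bot
c,s=wrist(bot); t=bot.camera("top"); u=bot.camera("side")
m=hsv(c,(8,60,195),(25,170,255)); k=blob(m,(321,187)).reshape(-1,2); w=plane(c,k,.034); print(cv2.minAreaRect(np.float32(w[:,:2]*1000)))
cv2.imwrite("pics/end.png",np.vstack([t["pixels"][80:310,150:470],u["pixels"][130:330,170:490]]).repeat(1,0))
E
```

```text
time_s: 30.0
tool_pos: [0.4563, -0.2739, 0.3418]
orientation: [0.705, 0.709, 0.002, 0.003]
contact_force: [0.2, -0.2, 0.3]
gripper_width: 0.999
gripper_force: 0.0
((455.8057861328125, -273.0767517089844), (49.238162994384766, 74.11489868164062), 1.0378222465515137)
```

View pics/end.png

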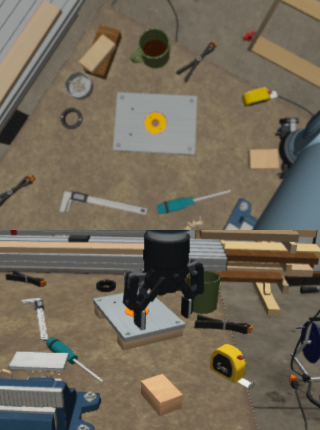

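The ring is seated in the plate (155,123), the block lies flat on the bench (264,158), and the tin, black ring, mug and tape are where they were.

```bash
python3 -c "
from workcell import bot
print(bot.hand_in())"
```

```text
the job is handed in; nothing more can be done
None
```

I pressed the orange ring into the bore with the wooden block until it stopped on its seat at about 23 N, with its top level and about 1.2 mm above the plate. The catches gave at a lower force than you quoted: I read about 4 N where 8–16 N was expected. The block is back flat on the bench, nothing else was moved, and the job was handed in at about 30 s.

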